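# Shaft roll check behind a sliding guard

## Task

Slide the clear guard of the shaft checker fully open, then roll the steel shaft along the dark stone plate, without lifting it, until it drops into the green-floored trough at the plate's end. Then slide the guard shut until it has pushed the red plunger of the interlock switch well in, and leave it so; push gently, never force the guard or the shaft, and leave the other things alone.

Things in the scene. Friction and masses are not known exactly. Their poses are not given: they have to be found in the camera images.
- checker: Shaft checker: a fixed, low grey housing. Origin: underside, on the table, midway between its long walls. Axes: x across it, away from the robot; y left along the guard's track; z up. All offsets in these texts are mm in this frame. Long walls: inner faces x -90 and +90, tops z 74, y -230 to 230. Closed deck y -25 to 230, top z 74. Open well y -220 to -25, under the sliding clear guard.
- guard_fin (a point): Centre of the orange push fin upright on the middle of the guard: 80 long in x, 14 thick in y, from z 82 to top z 120; this point is at z 101. The guard is a clear plate, top z 82 (metal end strips z 86), reaching 110 to either side of the fin in y and 98 in x.
- guard (a joint): Travel of the guard along the checker's y, in m: the fin's centre is at checker y = -0.12 + value. 0.20 is its open stop (plate and trough are then clear); smaller is further shut. Shut onto the plunger it reads about -0.035 to 0.005. It slides with about 5 N of friction and stays where it is left.
- interlock (a joint): How far the red plunger of the interlock switch is pushed in (towards -y), in m: 0 out, 0.010 bottomed, a hard stop. Its spring gives 1 N at first and 3 N at the bottom, too little to push the guard back.
- shaft_mid (a point): Centre of the loose plain steel shaft lying across the track on the plate: 30 diameter, 120 long, 0.3 to 0.55 kg. Its x axis runs along it. Centre at z 50 on the plate, 44 in the trough. Pushed at its side by grippy fingertips it binds or skids; stroked across its top with a light press (3 N) it rolls half as far as the stroke and may run on. Never raise it over 15 off the plate or exceed 0.4 m/s.
- trough (a point): Where the centre of a shaft resting in the trough lies (give or take 5 in y): checker (0, -200, 44). The trough runs along x from y -220 to -180, green floor at z 29 (6 below the plate); an end wall (y -230 to -220, top z 74) closes it.
- bearing: Bystander: steel bearing, 48 diameter, 18 high, on the checker's front ledge; origin under its centre.
- yellow_cap: Bystander: yellow plastic cap, 36 diameter, 27 high, on the checker's front ledge; origin under its centre.
- bearing_roll: Bystander: row of bearings 102 long, 52 diameter, on the table; origin under its centre.
- carton: Bystander: cardboard box 120 x 90 x 60 high; origin under its centre.
- wrench: Bystander: wrench 180 long lying on the table.
- gear: Bystander: dark gear wheel 80 diameter, 20 thick; origin under its centre.
- plate (a point): Middle of the level dark stone plate's top in the well, at checker (0, -103, 35). The plate runs from y -180 to -26 and x -90 to 90; right of it (-y) lies the trough. Along the checker's front a ledge (z 20, x -160 to -100) carries a bearing and a cap.
- track_end (a point): Point at checker (0, -240, 82) at the right end of the track. The interlock switch (yellow block, black head, top z 90) stands beyond it with a red plunger pointing at the guard's right edge at z 82. The switch is clamped anywhere along 30: the plunger's tip, when out, is at y -255 to -225, not told which; so where the guard is shut must be felt or seen.

How it is judged:
By the outcome, as a careful person would: the job done as asked, in the order asked, and still so for the second after the job is handed in, with the robot touching nothing.
It also fails if it takes over 72 s, if anything falls off the work surface, if the arm or the gripper's body presses on something with over 40 N, if the wrist force passes 120 N, or if a joint passes its speed limit or range.

## Robot

A 6-joint arm with a two-finger parallel gripper is mounted at the origin on the work surface. World frame = base frame: x ahead of the robot, y to its left, z up, the work surface at z = 0. Lengths are in m, angles in rad, forces in N, time in s.
With the tool pointing down it reaches from about 0.4 to 0.925 m from the base axis. Payload 12.5 kg.
Tool frame: the origin (TCP) lies on the centre line of the jaws, within the pads' length; the fingertips stand tip_reach ahead of it and the grasp point (between the pads) lies 11 mm behind it (tip_reach is the distance from the TCP to the fingertips, in m); z points along the fingers, y is the direction in which the jaws open and shut (so a half turn about z gives the same grasp; the last joint's range is limited). The gripper opens to 95 mm and grips with 3 to 60 N. Pads are 20 mm wide; open, the fingers measure 119 mm over their backs; the gripper's body (75 mm by 180 mm) begins 59 mm behind the grasp point.
Start: joints at [1.22, 0.491, 1.559, -0, 1.092, -0.106], TCP at [0.151, 0.606, 0.186] pointing down, gripper open.
Joint ranges: [-3.1, 3.1], [-0.84, 2.19], [0.05, 2.79], [-1.13, 4.28], [0.06, 2.93], [-2.69, 2.69]. Speed limits (rad/s): [2.22, 2.22, 2.79, 3.14, 3.14, 3.14].

## Interface

Orientations are given as a rotation vector (axis times angle).
In Python, from rig import get_obs, camera, finish_job, tip_reach gives the robot as it stands. The module is installed in compiled form; this text tells all that it offers.
- The arm moves only by the shell command python3 -m jog 'ROWS' [OPENING] [FORCE]. ROWS is a JSON object of lists of equal length, an entry for each row: "delta_pos": the shift along the tool's x, y, z in m, a list of three; "twist": the turn, a rotation vector about the tool's x, y, z in degrees, a list of three. A call has 1 to 10 rows; each row shifts and turns the commanded pose from where the row before left it, along the tool's axes as they then stand; what a row does not reach is not made up. A row lasts 1/8 s, in which the tool goes at most 62.5 mm and 10.7 degrees, less where a joint would pass 70% of its speed; a pose out of reach is approached as far as the arm can. A call is refused whole if a number of a shift passes 0.0625 or a number of a turn 10.7, either way. A call with a gripper value outside its range is refused whole. OPENING is the finger opening in m, from 0 to 0.0951, set as the call begins (- or left out, the last holds). The fingers move at their own pace and stop on an object; FORCE is the grip in N (left out, the last holds). Time passes only in rows, so rows that do not move let the fingers close. It gives the time, the measured TCP pose, the force and the opening at its end, in the units of the state.
- get_obs(): the state, without advancing time (a new reading comes with each control period).
- camera(name): name is "scene" or "top"; returns a dict with "pixels" (480x640x3 uint8, blue, green, red), "camera_matrix" (3x3 intrinsics, pixels), "view" (4x4, takes a point from world to camera coordinates). Camera axes: x right, y down, z forward; pixel columns grow to the right and rows downward; lengths in m; the calibration is good to about 2 mm. A picture is of the moment at which its call begins. There is no depth.
- finish_job(): hands the job in, once; it reports no verdict.
The state is a dict: "t": time; "joint_pos": joint angles; "dq": joint speeds; "joint_torque": joint torques, N m; "ee_pos": TCP position; "eef_rot": TCP orientation; "ft_force": force on the tool from outside, world axes, zero at the start; "torque": the same for the moment, N m; "gripper_width": opening from 0.0 (shut) to 1.0 (fully open).
Only numpy, scipy, OpenCV 4.12 (cv2) and the standard library are available. Lean on these libraries where they do the work, as an engineer would, in place of code of your own. Each camera call takes 0.05 s, during which the arm holds its last target. There are 200 camera calls.

## Working session

There is one attempt and no reset: what is moved stays moved. The work goes in short steps, Python scripts to look and compute and a shell command to move; the robot and the scene stay as the last step left them, time stands still between calls to the robot, and variables do not carry over. Pictures are saved under pics/ and viewed, about 8 in all and at most 12, crops included, and the job is handed in when it is done.

```bash
mkdir -p pics; python3 - <<'E'
from rig import get_obs,camera,tip_reach
import cv2,numpy as np
print(tip_reach if not callable(tip_reach) else tip_reach()); o=get_obs(); print(o)
for n in("scene","top"):
    c=camera(n); cv2.imwrite(f"pics/{n}0.png",c["pixels"]); np.savez(f"{n}.npz",K=c["camera_matrix"],V=c["view"]); print(n,c["camera_matrix"].tolist(),np.round(c["view"],4).tolist())
E
```

```text
0.008
{'t': 0.0, 'joint_pos': array([ 1.22038154e+00,  4.91531820e-01,  1.55946559e+00, -1.68525000e-05,
        1.09166846e+00, -1.05616533e-01]), 'dq': array([ 3.45422105e-05, -1.35942676e-03, -5.14100201e-04, -1.65530734e-04,
        7.07814500e-04, -9.77535179e-04]), 'joint_torque': array([-3.45957444e-03, -6.12651873e+01, -2.58184254e+01,  6.91347336e-02,
        4.82864049e-02, -1.19324468e-04]), 'ee_pos': array([0.15137283, 0.60610865, 0.18557343]), 'eef_rot': array([-3.83528760e-01, -3.11786380e+00,  1.64736745e-03]), 'ft_force': array([-0.3141114 ,  0.14289851, -0.22306882]), 'torque': array([ 0.0002067 ,  0.00192021, -0.0144658 ]), 'gripper_width': 0.999875923916919}
scene [[596.1896893710234, 0.0, 317.5409497797391], [0.0, 596.1896893710234, 237.52434399876944], [0.0, 0.0, 1.0]] [[0.856, 0.517, 0.0054, -0.4073], [0.2875, -0.4673, -0.836, -0.0705], [-0.4297, 0.7172, -0.5486, 1.8428], [0.0, 0.0, 0.0, 1.0]]
top [[472.0605343076068, 0.0, 317.0938984008844], [0.0, 472.0605343076068, 238.14958426624898], [0.0, 0.0, 1.0]] [[-0.0105, -0.9999, -0.0065, 0.009], [-0.9896, 0.0113, -0.1434, 0.4703], [0.1435, 0.0049, -0.9896, 1.1821], [0.0, 0.0, 0.0, 1.0]]
```

View pics/scene0.png

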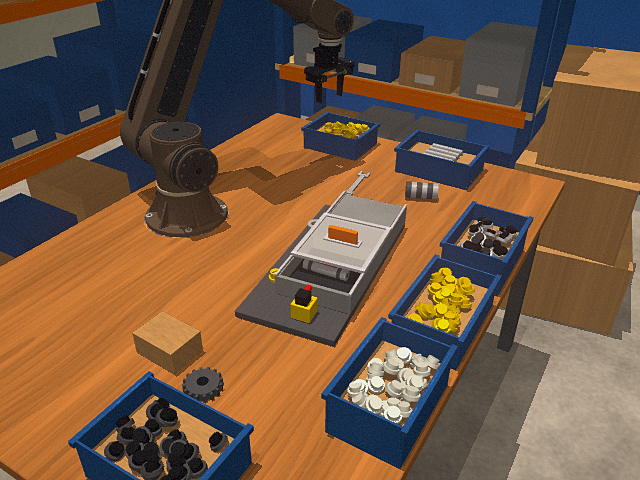

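View pics/top0.png

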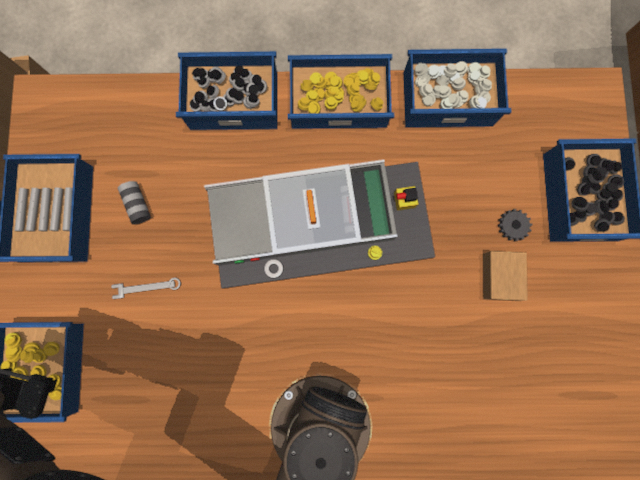

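The top view shows the fin at about (311,207), the green trough at (375,200), the red plunger at about (403,197) and the shaft under the guard at about (347,207). The guard is partly open, and its track is tilted about 6-8°.

```bash
cat > h.py <<'E'
import cv2,numpy as np
from rig import get_obs,camera
def cal(n): d=np.load(f"{n}.npz"); return d["K"],d["V"]
def ray(n,uv,z):
    K,V=cal(n); R,t=V[:3,:3],V[:3,3]; c=-R.T@t
    d=R.T@np.linalg.inv(K)@np.array([uv[0],uv[1],1.]); return c+d*(z-c[2])/d[2]
def proj(n,p):
    K,V=cal(n); q=K@(V[:3,:3]@np.asarray(p)+V[:3,3]); return q[:2]/q[2]
def blob(im,lo,hi,roi=None):
    h=cv2.cvtColor(im,cv2.COLOR_BGR2HSV); m=cv2.inRange(h,np.array(lo),np.array(hi))
    if roi: k=np.zeros_like(m); x0,y0,x1,y1=roi; k[y0:y1,x0:x1]=1; m=m*k
    c=max(cv2.findContours(m,cv2.RETR_EXTERNAL,cv2.CHAIN_APPROX_NONE)[0],key=cv2.contourArea)
    return m,c
E
python3 - <<'E'
from h import *
im=cv2.imread("pics/top0.png"); sc=cv2.imread("pics/scene0.png")
for nm,lo,hi,z,roi in [("fin",(5,150,80),(18,255,255),.12,(295,180,330,235)),("green",(50,60,30),(90,255,255),.029,(350,150,400,250))]:
    m,c=blob(im,lo,hi,roi); r=cv2.minAreaRect(c); b=cv2.boxPoints(r)
    print(nm,r,cv2.contourArea(c)); print([np.round(ray("top",p,z),4).tolist() for p in b], np.round(ray("top",r[0],z),4))
m,c=blob(sc,(5,150,150),(18,255,255),(320,215,365,250)); r=cv2.minAreaRect(c);print("sc",r)
for s,n,roi in((im,"top",(195,150,445,295)),(sc,"scene",(230,180,420,345))):
    x0,y0,x1,y1=roi; cv2.imwrite(f"pics/crop_{n}.png",cv2.resize(s[y0:y1,x0:x1],None,fx=3.1,fy=3.1,interpolation=cv2.INTER_CUBIC))
# housing corners from view, z .074
for p in[(206,187),(383,162),(216,261),(395,237)]: print(p,np.round(ray("top",p,.074),4))
E
```

```text
fin ((310.8800048828125, 206.16000366210938), (32.526912689208984, 4.808326244354248), 81.8698959350586) 123.0
[[0.5754, 0.0286, 0.12], [0.5769, 0.0171, 0.12], [0.4974, 0.0067, 0.12], [0.4959, 0.0181, 0.12]] [0.5362 0.0176 0.12  ]
green ((376.02703857421875, 202.1621551513672), (65.10199737548828, 15.124707221984863), 80.53767395019531) 904.5
[[0.648, -0.1197, 0.029], [0.6543, -0.1592, 0.029], [0.4824, -0.1819, 0.029], [0.4763, -0.1432, 0.029]] [ 0.5644 -0.1511  0.029 ]
sc ((342.0000305175781, 233.50003051757812), (29.83188247680664, 12.126781463623047), 14.03624439239502)
(206, 187) [0.5988 0.2837 0.074 ]
(383, 162) [ 0.6587 -0.1663  0.074 ]
(216, 261) [0.4103 0.2546 0.074 ]
(395, 237) [ 0.4653 -0.1902  0.074 ]
```

View pics/crop_top.png

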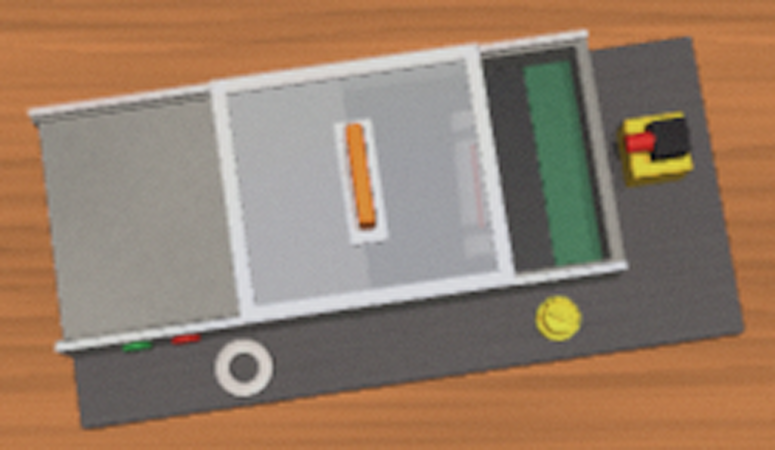

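```bash
python3 -m jog '{"delta_pos":[[0,0,0],[0,0,0],[-0.0255,-0.0527,0],[-0.0255,-0.0527,0],[-0.0255,-0.0527,0],[-0.0255,-0.0527,0],[-0.0255,-0.0527,0],[-0.0255,-0.0527,0],[-0.0255,-0.0527,0],[-0.0255,-0.0527,0]],"twist":[[0,0,-10.7],[0,0,-10.7],[0,0,0],[0,0,0],[0,0,0],[0,0,0],[0,0,0],[0,0,0],[0,0,0],[0,0,0]]}' 0.045 5
cat >> h.py <<'E'
th=np.radians(7.4); O=np.array([.533,.0455]); CX=np.array([np.cos(th),np.sin(th)]); CY=np.array([-np.sin(th),np.cos(th)])
def chk(p): d=np.asarray(p)[:2]-O; return np.array([d@CX,d@CY])
def where():
    from scipy.spatial.transform import Rotation as R
    o=get_obs(); r=R.from_rotvec(o["eef_rot"]).as_matrix(); f=o["ft_force"]
    print("t%.2f"%o["t"],"chk mm",np.round(1000*chk(o["ee_pos"]),1),"z %.1f"%(1000*o["ee_pos"][2]),"yhead %.2f"%np.degrees(np.arctan2(r[1,1],r[0,1])),"tilt %.2f"%np.degrees(np.arccos(-r[2,2])),"Fchk",np.round([f[:2]@CX,f[:2]@CY,f[2]],1),"w%.1f"%(95.1*o["gripper_width"]))
E
python3 -c "from h import *;where()"
```

```text
t: 1.35
ee_pos: [0.4086, 0.2127, 0.1861]
eef_rot: [-0.202, 3.135, 0.0]
ft_force: [0.7, 0.1, -0.2]
gripper_width: 0.474
t1.35 chk mm [-101.8  181.9] z 186.1 yhead 97.38 tilt 0.01 Fchk [ 0.8  0.  -0.2] w45.1
```

```bash
python3 -m jog '{"delta_pos":[[-0.0255,-0.0525,0],[-0.0255,-0.0525,0],[-0.0255,-0.0525,0],[-0.0253,-0.0525,0],[0,0,0],[0,0,0.03],[0,0,0.03],[0,0,0.018],[0,0,0.01],[0,0,0]],"twist":[[0,0,0],[0,0,0],[0,0,0],[0,0,0],[0,0,0],[0,0,0],[0,0,0],[0,0,0],[0,0,0],[0,0,0]]}' >/dev/null
python3 - <<'E'
from h import *
where(); 
for n in("scene","top"): cv2.imwrite(f"pics/{n}1.png",camera(n)["pixels"])
s=cv2.imread("pics/scene1.png")[180:345,230:420]
cv2.imwrite("pics/c1.png",cv2.resize(s,None,fx=3.5,fy=3.5))
E
```

```text
t2.60 chk mm [ -0.9 -25.9] z 97.9 yhead 97.40 tilt 0.05 Fchk [-0.5  0.3 -0.2] w45.0
```

View pics/c1.png

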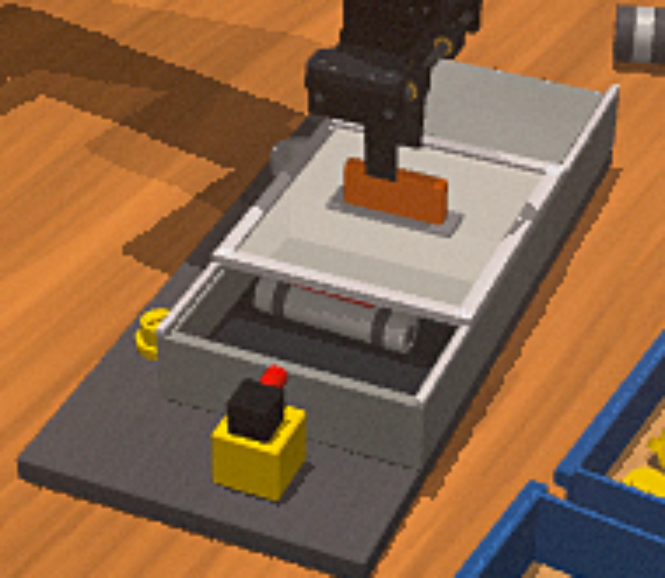

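The crop shows the jaw meeting the fin at about (380,175), and it isn't clear whether it's in front or behind. I'll check this by projection.

```bash
python3 - <<'E'
from h import *
def w(x,y,z): return [*(O+CX*x/1e3+CY*y/1e3),z/1e3]
def cr(p): return np.round((proj("scene",p)-[230,180])*3.5)
for y in(-28,-35,-21):
  print("fin",y,[cr(w(x,y,z)).tolist() for x,z in((-40,120),(40,120),(-40,82),(40,82))])
for y in(-48.4,-60.4,-3.4,8.6): print("tip",y,[cr(w(x,y,90)).tolist() for x in(-11,9)])
print("edge",[cr(w(x,-138,86)).tolist() for x in(-98,98)],"wall",[cr(w(x,-230,74)).tolist() for x in(-95,95)])
m,c=blob(cv2.imread("pics/top1.png"),(5,150,60),(18,255,255),(295,180,330,235)); print(cv2.minAreaRect(c))
E
```

```text
fin -28 [[340.0, 156.0], [439.0, 180.0], [339.0, 199.0], [437.0, 223.0]]
fin -35 [[336.0, 161.0], [436.0, 185.0], [336.0, 203.0], [434.0, 227.0]]
fin -21 [[343.0, 152.0], [443.0, 175.0], [343.0, 194.0], [441.0, 218.0]]
tip -48.4 [[364.0, 212.0], [389.0, 218.0]]
tip -60.4 [[358.0, 220.0], [383.0, 226.0]]
tip -3.4 [[387.0, 182.0], [411.0, 188.0]]
tip 8.6 [[393.0, 175.0], [417.0, 180.0]]
edge [[208.0, 251.0], [459.0, 317.0]] wall [[154.0, 335.0], [407.0, 404.0]]Traceback (most recent call last):
  File "<stdin>", line 8, in <module>
  File "h.py", line 12, in blob
    c=max(cv2.findContours(m,cv2.RETR_EXTERNAL,cv2.CHAIN_APPROX_NONE)[0],key=cv2.contourArea)
ValueError: max() iterable argument is empty
```

```bash
python3 - <<'E'
from h import *
a=cv2.imread("pics/scene1.png")[185:255,300:380]; b=cv2.imread("pics/top1.png")[170:240,270:350]
cv2.imwrite("pics/c2.png",np.hstack([cv2.resize(a,(400,350),interpolation=0),cv2.resize(b,(400,350),interpolation=0)]))
E
```

```text
(no output)
```

View pics/c2.png

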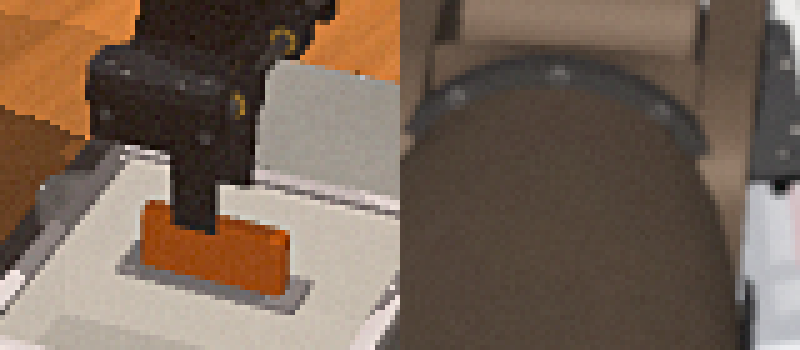

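The −y finger overlaps the fin from the front, at about (195,232) in the crop. Its tip looks higher than I computed, so I'll test by pushing gently towards open.

```bash
python3 -m jog '{"delta_pos":[[0,0.01,0],[0,0.01,0],[0,0.01,0],[0,0.01,0]],"twist":[[0,0,0],[0,0,0],[0,0,0],[0,0,0]]}' | grep force
python3 - <<'E'
from h import *
where(); a=camera("scene")["pixels"];cv2.imwrite("pics/scene2.png",a)
for f in("pics/scene1.png","pics/scene2.png"):
  im=cv2.imread(f); m,c=blob(im,(3,150,60),(16,255,255),(320,200,375,260)); print(cv2.boundingRect(c))
E
```

```text
ft_force: [0.7, -0.5, 0.3]
t3.20 chk mm [-0.6 14.5] z 98.2 yhead 97.39 tilt 0.01 Fchk [ 0.6 -0.5  0.3] w45.2
(328, 225, 30, 19)
(328, 225, 30, 19)
```

```bash
python3 - <<'E'
from h import *
im=cv2.imread("pics/scene2.png"); 
def w(x,y,z): return [*(O+CX*x/1e3+CY*y/1e3),z/1e3]
for y in(-8,-20,37,49):
  for z in(90,125): print(y,z,np.round((proj("scene",w(-1,y,z))-[290,160])*6))
cv2.imwrite("pics/c3.png",cv2.resize(im[160:255,290:390],None,fx=6,fy=6,interpolation=0))
E
```

```text
-8 90 [320. 443.]
-8 125 [322. 376.]
-20 90 [310. 456.]
-20 125 [312. 389.]
37 90 [356. 394.]
37 125 [359. 328.]
49 90 [366. 381.]
49 125 [369. 315.]
```

View pics/c3.png

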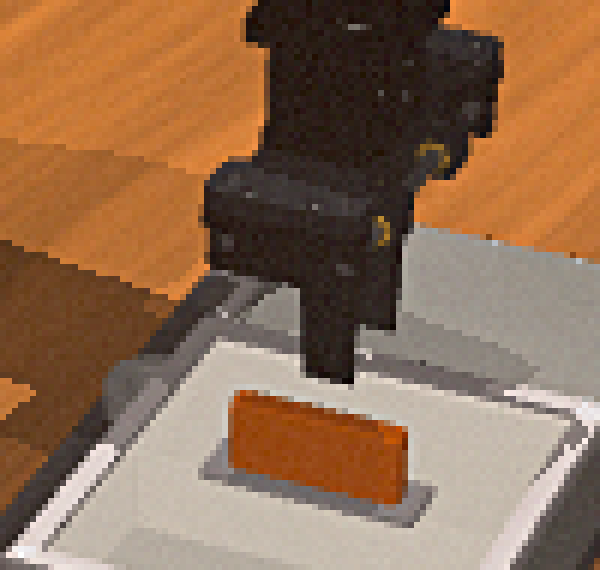

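Both finger tips are at z ≈ 125, while the reported TCP z is 98. Sweeping through the fin's position also met no force, so the true tips are about 33 mm higher than stated. I'll calibrate by lightly touching the fixed deck with the jaws shut.

```bash
python3 -m jog '{"delta_pos":[[0,0.045,0],[0,0.045,0],[0,0.045,0],[0,0,0.015],[0,0,0.008],[0,0,0],[0,0,0],[0,0,0]],"twist":[[0,0,0],[0,0,0],[0,0,0],[0,0,0],[0,0,0],[0,0,0],[0,0,0],[0,0,0]]}' 0 10| grep force
python3 - <<'E'
from h import *
where(); im=camera("scene")["pixels"]; cv2.imwrite("pics/scene3.png",im)
def w(x,y,z): return [*(O+CX*x/1e3+CY*y/1e3),z/1e3]
for y in(138,150,162):
  for z in(67,100,105): print(y,z,np.round((proj("scene",w(-1,y,z))-[300,130])*6))
cv2.imwrite("pics/c4.png",cv2.resize(im[130:225,300:420],None,fx=6,fy=6,interpolation=0))
E
```

```text
ft_force: [0.0, -0.4, -0.8]
t4.25 chk mm [ -0.3 148.1] z 75.5 yhead 97.33 tilt 0.04 Fchk [-0.  -0.4 -0.8] w0.3
138 67 [371. 512.]
138 100 [374. 453.]
138 105 [375. 443.]
150 67 [380. 500.]
150 100 [383. 441.]
150 105 [383. 432.]
162 67 [388. 489.]
162 100 [391. 430.]
162 105 [392. 420.]
```

View pics/c4.png

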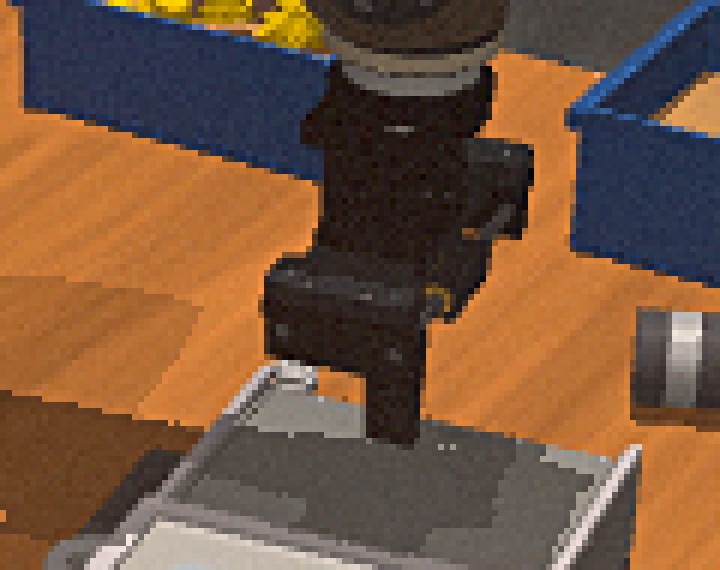

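The tip is at (392,443), which puts it at z ≈ 102. The nominal height of 67 would already be inside the deck, so the offset of about 35 mm is confirmed. Next I'll touch the deck.

```bash
Z='"twist":[[0,0,0],[0,0,0],[0,0,0]]'
python3 -m jog '{"delta_pos":[[0,0,0.015],[0,0,0.003],[0,0,0]],"twist":[[0,0,0],[0,0,0],[0,0,0]]}' | egrep "force|pos"
python3 -m jog '{"delta_pos":[[0,0,0.002],[0,0,0]],"twist":[[0,0,0],[0,0,0]]}' | egrep "force|pos"
```

```text
ee_pos: [0.5131, 0.1928, 0.0566]
ft_force: [-0.4, 0.4, 0.2]
ee_pos: [0.5133, 0.1929, 0.0552]
ft_force: [-0.4, -0.5, -0.3]
```

```bash

python3 -m jog '{"delta_pos":[[0,0,0.002],[0,0,0]],"twist":[[0,0,0],[0,0,0]]}' | egrep "force|pos"
python3 -m jog '{"delta_pos":[[0,0,0.002],[0,0,0]],"twist":[[0,0,0],[0,0,0]]}' | egrep "force|pos"
```

```text
ee_pos: [0.5133, 0.1928, 0.0531]
ft_force: [-0.8, -0.1, -0.0]
ee_pos: [0.5133, 0.1928, 0.051]
ft_force: [-0.4, 0.1, -0.3]
```

```bash

python3 -m jog '{"delta_pos":[[0,0,0.001],[0,0,0]],"twist":[[0,0,0],[0,0,0]]}' | egrep "force|pos"

```

```text
ee_pos: [0.5133, 0.1928, 0.0501]
ft_force: [-0.3, -0.3, -0.6]
```

```bash

python3 -m jog '{"delta_pos":[[0,0,0.0015],[0,0,0]],"twist":[[0,0,0],[0,0,0]]}' | egrep "force|pos"

```

```text
ee_pos: [0.5132, 0.1928, 0.0485]
ft_force: [-0.5, -0.1, 0.1]
```

```bash

python3 -m jog '{"delta_pos":[[0,0,0.0015],[0,0,0]],"twist":[[0,0,0],[0,0,0]]}' | egrep "force|pos"

```

```text
ee_pos: [0.5133, 0.1928, 0.047]
ft_force: [-0.3, -0.7, 0.0]
```

```bash

python3 -m jog '{"delta_pos":[[0,0,0.001],[0,0,0]],"twist":[[0,0,0],[0,0,0]]}' | egrep "force|pos"

```

```text
ee_pos: [0.5133, 0.1928, 0.0461]
ft_force: [-0.6, 0.5, -0.1]
```

```bash

python3 -m jog '{"delta_pos":[[0,0,0.001],[0,0,0]],"twist":[[0,0,0],[0,0,0]]}' | egrep "force|pos"

```

```text
ee_pos: [0.5134, 0.1928, 0.0458]
ft_force: [-2.5, -1.3, 9.0]
```

```bash

python3 -m jog '{"delta_pos":[[0,0,0.001],[0,0,0]],"twist":[[0,0,0],[0,0,0]]}' | egrep "force|pos"

```

```text
ee_pos: [0.5134, 0.1929, 0.0457]
ft_force: [-4.7, -2.3, 20.6]
```

```bash

python3 -m jog '{"delta_pos":[[0,0,0.001],[0,0,0]],"twist":[[0,0,0],[0,0,0]]}' | egrep "force|pos"

```

```text
ee_pos: [0.5135, 0.1928, 0.0457]
ft_force: [-10.1, -2.8, 32.4]
```

Contact came at TCP z 45.9 mm, with the tips on the deck at 74, so tip z = TCP z + 28 mm. I'm now going over the fin to its −y side.

```bash

python3 -m jog '{"delta_pos":[[0,0,-0.023],[0,0,-0.023],[0,0,-0.023],[0,-0.0533,0],[0,-0.0533,0],[0,-0.0533,0],[0,-0.0533,0],[0,0,0],[0,0,0.02],[0,0,0.025]],"twist":[[0,0,0],[0,0,0],[0,0,0],[0,0,0],[0,0,0],[0,0,0],[0,0,0],[0,0,0],[0,0,0],[0,0,0]]}' >/dev/null
python3 -m jog '{"delta_pos":[[0,0.01,0],[0,0.01,0],[0,0.01,0],[0,0,0]],"twist":[[0,0,0],[0,0,0],[0,0,0],[0,0,0]]}' | egrep "force|pos"
python3 -c "from h import *;where()"
```

```text
ee_pos: [0.537, 0.0122, 0.0679]
ft_force: [-0.5, 0.6, -0.3]
t8.93 chk mm [ -0.3 -33.5] z 67.9 yhead 97.45 tilt 0.07 Fchk [-0.4  0.7 -0.3] w0.8
```

```bash

python3 -m jog '{"delta_pos":[[0,0.01,0],[0,0.01,0]],"twist":[[0,0,0],[0,0,0]]}' | egrep "force|pos"
python3 - <<'E'
from h import *
where(); im=camera("scene")["pixels"]; cv2.imwrite("pics/scene4.png",im)
def w(x,y,z): return [*(O+CX*x/1e3+CY*y/1e3),z/1e3]
m,c=blob(im,(3,150,60),(16,255,255),(320,190,385,260)); print(cv2.boundingRect(c))
cv2.imwrite("pics/c5.png",cv2.resize(im[160:275,290:410],None,fx=5,fy=5,interpolation=0))
E
```

```text
ee_pos: [0.5346, 0.031, 0.0678]
ft_force: [-0.1, -5.0, 3.6]
t9.18 chk mm [ -0.3 -14.6] z 67.8 yhead 97.37 tilt 0.07 Fchk [-0.8 -5.   3.6] w0.2
(363, 190, 22, 13)
```

View pics/c5.png

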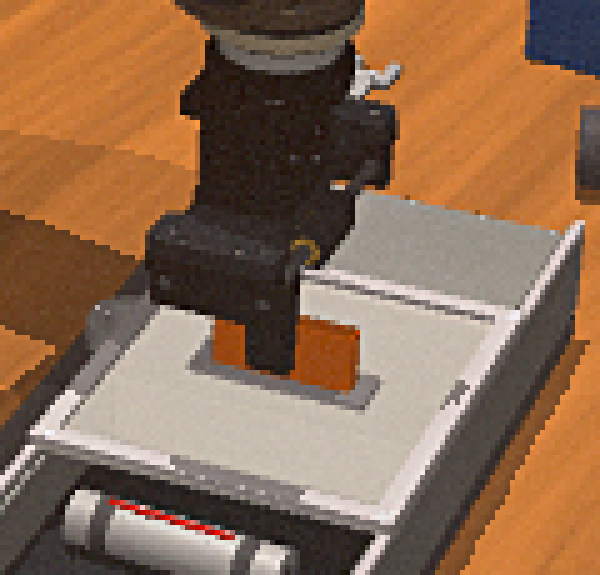

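The push works: the force is 5 N, the guard has moved, and the shaft is visible at lower left, around (175,530) in the crop.

```bash

python3 -m jog '{"delta_pos":[[0,0.0125,0],[0,0.0125,0],[0,0.0125,0],[0,0.0125,0],[0,0.01,0],[0,0.004,0],[0,0,0]],"twist":[[0,0,0],[0,0,0],[0,0,0],[0,0,0],[0,0,0],[0,0,0],[0,0,0]]}' | egrep "force"
python3 -c "from h import *;where()"
python3 -m jog '{"delta_pos":[[0,0.002,0],[0,0.002,0]],"twist":[[0,0,0],[0,0,0]]}' | egrep "force"
python3 -c "from h import *;where()"
```

```text
ft_force: [-0.2, 0.5, -0.9]
t10.10 chk mm [-0.4 49.7] z 67.3 yhead 97.38 tilt 0.04 Fchk [-0.1  0.5 -0.9] w0.2
ft_force: [-0.4, -4.7, 3.8]
t10.35 chk mm [-0.4 53. ] z 67.2 yhead 97.36 tilt 0.02 Fchk [-1.  -4.6  3.8] w0.2
```

```bash

python3 -m jog '{"delta_pos":[[0,0.002,0],[0,0.002,0]],"twist":[[0,0,0],[0,0,0]]}' | egrep "force"
python3 -c "from h import *;where()"
```

```text
ft_force: [0.2, -5.9, 2.1]
t10.60 chk mm [-0.4 57.1] z 67.2 yhead 97.36 tilt 0.02 Fchk [-0.5 -5.9  2.1] w0.3
```

```bash

python3 -m jog '{"delta_pos":[[0,0.001,0],[0,0.001,0]],"twist":[[0,0,0],[0,0,0]]}' | egrep "force"
python3 -c "from h import *;where()"
```

```text
ft_force: [-0.9, -5.2, 3.4]
t10.85 chk mm [-0.5 59.1] z 67.2 yhead 97.37 tilt 0.02 Fchk [-1.6 -5.1  3.4] w0.3
```

```bash

python3 -m jog '{"delta_pos":[[0,0.001,0],[0,0.001,0]],"twist":[[0,0,0],[0,0,0]]}' | egrep "force"
python3 -c "from h import *;where()"
```

```text
ft_force: [0.0, -5.0, 3.5]
t11.10 chk mm [-0.5 61.1] z 67.2 yhead 97.36 tilt 0.01 Fchk [-0.6 -5.   3.5] w0.4
```

```bash

python3 -m jog '{"delta_pos":[[0,0.001,0]],"twist":[[0,0,0]]}' | egrep "force"
python3 -c "from h import *;where()"
```

```text
ft_force: [-0.2, -4.4, 3.3]
t11.22 chk mm [-0.5 62.1] z 67.2 yhead 97.37 tilt 0.01 Fchk [-0.8 -4.3  3.3] w-0.3
```

```bash

python3 -m jog '{"delta_pos":[[0,0.001,0],[0,0.0005,0]],"twist":[[0,0,0],[0,0,0]]}' | egrep "force"
python3 -c "from h import *;where()"
```

```text
ft_force: [0.0, -5.6, 2.9]
t11.47 chk mm [-0.5 63.7] z 67.2 yhead 97.37 tilt 0.01 Fchk [-0.7 -5.5  2.9] w0.2
```

```bash

python3 -m jog '{"delta_pos":[[0,0.001,0]],"twist":[[0,0,0]]}' | egrep "force"
python3 -c "from h import *;where()"
```

```text
ft_force: [-0.5, -5.0, 2.5]
t11.60 chk mm [-0.5 64.6] z 67.2 yhead 97.37 tilt 0.01 Fchk [-1.2 -4.9  2.5] w0.3
```

```bash

python3 -m jog '{"delta_pos":[[0,0.001,0],[0,0.001,0]],"twist":[[0,0,0],[0,0,0]]}' | egrep "force"
python3 -c "from h import *;where()"
```

```text
ft_force: [1.4, -24.1, 3.7]
t11.85 chk mm [-0.5 65.2] z 67.2 yhead 97.41 tilt 0.13 Fchk [ -1.7 -24.    3.7] w0.6
```

```bash

python3 -m jog '{"delta_pos":[[0,0.001,0],[0,0.0005,0]],"twist":[[0,0,0],[0,0,0]]}' | egrep "force"
python3 -c "from h import *;where()"
```

```text
ft_force: [1.4, -32.9, 4.3]
t12.10 chk mm [-0.5 65.3] z 67.2 yhead 97.43 tilt 0.22 Fchk [ -2.9 -32.8   4.3] w0.7
```

The guard is at its open stop (force rose sharply at TCP y 65.2). Backing off and locating the shaft.

```bash

python3 -m jog '{"delta_pos":[[0,-0.01,0],[0,-0.015,-0.02],[0.03,0,-0.05],[0.05,0.03,0],[0.02,0.02,0],[0,0,0]],"twist":[[0,0,0],[0,0,0],[0,0,0],[0,0,0],[0,0,0],[0,0,0]]}' | egrep "force"
python3 - <<'E'
from h import *
where()
for n in("scene","top"): cv2.imwrite(f"pics/{n}5.png",camera(n)["pixels"])
a=cv2.imread("pics/scene5.png")[215:335,270:400]; b=cv2.imread("pics/top5.png")[150:270,300:430]
cv2.imwrite("pics/c6.png",np.hstack([cv2.resize(i,(400,369),interpolation=2) for i in(a,b)]))
E
```

```text
ft_force: [0.4, 0.6, -0.3]
t12.85 chk mm [-101.6   94.5] z 137.4 yhead 97.46 tilt 0.04 Fchk [ 0.5  0.5 -0.3] w0.4
```

View pics/c6.png

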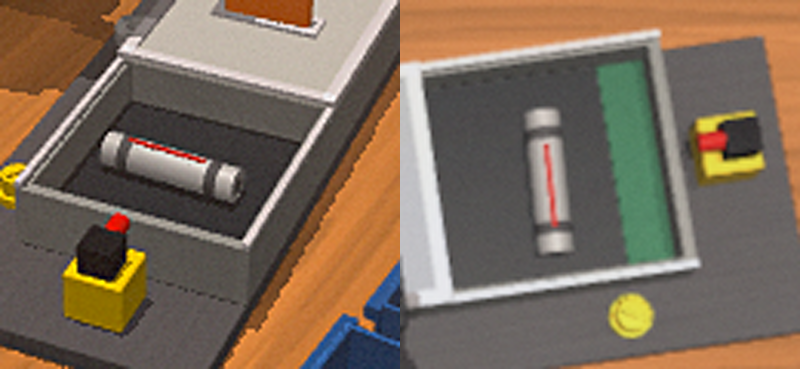

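The guard is open and the well is clear. In the right-hand crop the shaft runs from (541,112) to (555,250), the green trough lies to its right, and the plunger tip is at about (699,143).

```bash
python3 - <<'E'
from h import *
f=lambda u,v:(300+(u-400)/3.0769,150+v/3.0769)
for nm,p,z in[("shaft top end",(541,112),.055),("shaft bot end",(556,250),.055),("red line a",(546,146),.065),("b",(555,226),.065),("green TL",(598,65),.029+.003),("green BL",(628,263),.032),("endwall R top",(659,36),.074),("endwall R bot",(697,263),.074),("guard edge up",(420,65),.086),("guard edge lo",(450,300),.086),("plunger tip",(697,143),.082)]:
    print(nm,np.round(1000*chk(ray("top",f(*p),z)),1))
im=cv2.imread("pics/top5.png"); g=cv2.cvtColor(im,cv2.COLOR_BGR2GRAY)
m=np.zeros_like(g); m[182:236,338:358]=(g[182:236,338:358]>115)*255
c=max(cv2.findContours(m,0,2)[0],key=cv2.contourArea); r=cv2.minAreaRect(c); print(r)
for p in cv2.boxPoints(r): print(np.round(1000*chk(ray("top",p,.05)),1))
s=cv2.imread("pics/scene5.png"); 
for p,z in(((122,132),.065),((240,185),.05)): print(p,np.round(1000*chk(ray("scene",(270+p[0]/3.0769,215+p[1]/3.0769),z)),1))
E
```

```text
shaft top end [  52.3 -124.8]
shaft bot end [ -64.9 -119.8]
red line a [  20.7 -123.7]
b [ -46.6 -121.1]
green TL [  92.  -181.3]
green BL [ -80.9 -179.9]
endwall R top [  97.7 -229.3]
endwall R bot [ -94.3 -229.4]
guard edge up [ 97.6 -29.9]
guard edge lo [-97.7 -27.2]
plunger tip [   2.1 -244.1]
((348.0445556640625, 207.94554138183594), (27.960546493530273, 10.64689826965332), 84.2894058227539)
[  33.8 -110.7]
[  32.7 -138.1]
[ -40.2 -134.2]
[ -39.2 -107.1]
(122, 132) [ -51.6 -114.2]
(240, 185) [  58.9 -123.8]
```

The frame checks out: trough edge at −180, end wall at −229, guard edge at −30. The shaft centre is at about (−4, −122), skewed by about 2.5°. I'm moving above the shaft and feeling for its top, which I expect at TCP z ≈ 37.

```bash

python3 -m jog '{"delta_pos":[[-0.0245,-0.0526,0],[-0.0245,-0.0526,0],[-0.0245,-0.0526,0],[-0.0245,-0.0526,0],[0,0,0],[0,0,0.035],[0,0,0.035],[0,0,0.022],[0,0,0.005],[0,0,0]],"twist":[[0,0,0],[0,0,0],[0,0,0],[0,0,0],[0,0,0],[0,0,0],[0,0,0],[0,0,0],[0,0,0],[0,0,0]]}' | egrep "force"
python3 -c "from h import *;where()"
```

```text
ft_force: [-0.1, 0.9, -0.3]
t14.20 chk mm [  -2.5 -116.9] z 40.3 yhead 97.38 tilt 0.01 Fchk [ 0.1  0.9 -0.3] w0.4
```

```bash

python3 -m jog '{"delta_pos":[[0,0,0.002],[0,0,0.0005],[0,0,0]],"twist":[[0,0,0],[0,0,0],[0,0,0]]}' | egrep "force"
python3 -c "from h import *;where()"
```

```text
ft_force: [0.6, 0.1, 0.2]
t14.57 chk mm [  -2.5 -117. ] z 38.0 yhead 97.37 tilt 0.03 Fchk [0.6 0.  0.2] w0.7
```

```bash

python3 -m jog '{"delta_pos":[[0,0,0.0005],[0,0,0]],"twist":[[0,0,0],[0,0,0]]}' | egrep "force"
python3 -c "from h import *;where()"
```

```text
ft_force: [-0.7, 0.5, 0.3]
t14.82 chk mm [  -2.6 -117. ] z 37.1 yhead 97.37 tilt 0.01 Fchk [-0.6  0.6  0.3] w0.3
```

```bash

python3 -m jog '{"delta_pos":[[0,0,0.0004],[0,0,0]],"twist":[[0,0,0],[0,0,0]]}' | egrep "force"
python3 -c "from h import *;where()"
```

```text
ft_force: [0.8, 0.5, -0.7]
t15.07 chk mm [  -2.7 -117. ] z 36.7 yhead 97.37 tilt 0.01 Fchk [ 0.8  0.4 -0.7] w0.4
```

```bash

python3 -m jog '{"delta_pos":[[0,0,0.0004],[0,0,0]],"twist":[[0,0,0],[0,0,0]]}' | egrep "force"
python3 -c "from h import *;where()"
```

```text
ft_force: [-1.6, 0.5, 3.1]
t15.32 chk mm [  -2.6 -117. ] z 36.5 yhead 97.37 tilt 0.02 Fchk [-1.5  0.7  3.1] w0.4
```

A 3 N contact at the expected height. Stroking.

```bash

python3 -m jog '{"delta_pos":[[0,-0.005,0],[0,-0.006,0]],"twist":[[0,0,0],[0,0,0]]}' | egrep "force"
python3 -c "from h import *;where()"
```

```text
ft_force: [-4.0, -0.2, 7.2]
t15.57 chk mm [  -3.  -128.1] z 36.7 yhead 97.39 tilt 0.03 Fchk [-4.   0.3  7.2] w0.2
```

```bash

python3 -m jog '{"delta_pos":[[0,-0.007,0],[0,-0.01,0],[0,-0.006,-0.012],[0,0,-0.02],[0.0,0,0]],"twist":[[0,0,0],[0,0,0],[0,0,0],[0,0,0],[0,0,0]]}' | egrep "force"
python3 - <<'E'
from h import *
where()
im=camera("scene")["pixels"]; cv2.imwrite("pics/scene6.png",im)
s=im; m,c=blob(s,(0,0,150),(180,60,255),(295,245,360,300)); print(cv2.boundingRect(c),cv2.minAreaRect(c))
o=cv2.imread("pics/scene5.png"); m,c=blob(o,(0,0,150),(180,60,255),(295,245,360,300)); print(cv2.boundingRect(c),cv2.minAreaRect(c))
for n in (o,s):
    m,c=blob(n,(0,120,60),(8,255,255),(295,240,360,300)); r=cv2.minAreaRect(c); print(r, [np.round(1000*chk(ray("scene",p,.063)),1) for p in (c[:,0].min(0),c[:,0].max(0))])
E
```

```text
ft_force: [-1.1, 0.3, -1.3]
t16.20 chk mm [  -1.8 -151.4] z 69.8 yhead 97.37 tilt 0.17 Fchk [-1.   0.4 -1.3] w0.6
(335, 277, 25, 19) ((349.4717102050781, 288.5606994628906), (9.841853141784668, 28.299972534179688), 58.671302795410156)
(312, 262, 27, 13) ((324.5345764160156, 266.338134765625), (25.871000289916992, 7.597039699554443), 19.179006576538086)
((307.9500427246094, 287.1500549316406), (6.957010269165039, 6.008327484130859), 18.43494987487793) [array([ -19.9, -217.5]), array([   5.3, -232. ])]
((307.9500427246094, 287.1500549316406), (6.957010269165039, 6.008327484130859), 18.43494987487793) [array([ -19.9, -217.5]), array([   5.3, -232. ])]
```

```bash

python3 -m jog '{"delta_pos":[[0.04,0,-0.03],[0.05,0,-0.03],[0.05,0.05,0],[0,0,0]],"twist":[[0,0,0],[0,0,0],[0,0,0],[0,0,0]]}' | egrep "force"
cat >> h.py <<'E'
def shaft(f,roi=(336,176,384,236)):
    im=cv2.imread(f); g=cv2.cvtColor(im,cv2.COLOR_BGR2GRAY); h=cv2.cvtColor(im,cv2.COLOR_BGR2HSV)
    m=np.zeros_like(g); x0,y0,x1,y1=roi; m[y0:y1,x0:x1]=((g[y0:y1,x0:x1]>115)&(h[y0:y1,x0:x1,1]<60))*255
    for c in sorted(cv2.findContours(m,0,2)[0],key=cv2.contourArea)[-3:]:
        r=cv2.minAreaRect(c); print(cv2.contourArea(c),np.round(r[0],1),np.round(r[1],1),"c",np.round(1000*chk(ray("top",r[0],.05)),1),[np.round(1000*chk(ray("top",p,.05))).tolist() for p in cv2.boxPoints(r)])
E
python3 - <<'E'
from h import *
where(); cv2.imwrite("pics/top7.png",camera("top")["pixels"]); shaft("pics/top5.png"); print(); shaft("pics/top7.png")
E
```

```text
ft_force: [0.7, 0.3, -0.5]
t16.75 chk mm [-139.9 -104.5] z 128.2 yhead 97.41 tilt 0.13 Fchk [ 0.8  0.2 -0.5] w0.7
51.0 [346. 188.] [ 6. 10.] c [  49.3 -125.1] [[59.0, -113.0], [55.0, -139.0], [40.0, -137.0], [43.0, -111.0]]
54.5 [350. 228.] [ 6. 10.] c [ -55.6 -119.7] [[-46.0, -108.0], [-50.0, -133.0], [-65.0, -131.0], [-61.0, -106.0]]
178.0 [348.  207.9] [28.  10.6] c [  -3.4 -122.5] [[34.0, -111.0], [33.0, -138.0], [-40.0, -134.0], [-39.0, -107.0]]

0.5 [382.5 178.5] [5. 1.] c [  60.9 -222.2] [[68.0, -222.0], [67.0, -225.0], [54.0, -222.0], [55.0, -220.0]]
53.5 [353. 187.] [ 6. 10.] c [  49.3 -143.3] [[59.0, -132.0], [55.0, -157.0], [40.0, -155.0], [43.0, -129.0]]
161.0 [354.3 203.1] [20.4 10.5] c [   6.8 -140.2] [[35.0, -129.0], [33.0, -156.0], [-21.0, -151.0], [-19.0, -125.0]]
```

One stroke rolled it 18 mm, to y ≈ −140, without running on. Repeating.

```bash

python3 -m jog '{"delta_pos":[[-0.046,-0.01,0],[-0.046,-0.01,0],[-0.045,-0.0095,0],[0,0,0.04],[0,0,0.04],[0,0,0.0075],[0,0,0]],"twist":[[0,0,0],[0,0,0],[0,0,0],[0,0,0],[0,0,0],[0,0,0],[0,0,0]]}' | egrep "force"
python3 -c "from h import *;where()"
```

```text
ft_force: [0.5, -0.7, 0.8]
t17.68 chk mm [   0.7 -136.6] z 40.8 yhead 97.37 tilt 0.02 Fchk [ 0.4 -0.8  0.8] w1.0
```

```bash

python3 -m jog '{"delta_pos":[[0.003,0.003,0.002],[0,0,0.002],[0,0,0]],"twist":[[0,0,0],[0,0,0],[0,0,0]]}' | egrep "force"
python3 -c "from h import *;where()"
```

```text
ft_force: [0.2, 1.3, -0.4]
t18.05 chk mm [  -2.6 -133.3] z 37.4 yhead 97.38 tilt 0.05 Fchk [ 0.3  1.3 -0.4] w0.1
```

```bash

python3 -m jog '{"delta_pos":[[0,0,0.0008],[0,0,0]],"twist":[[0,0,0],[0,0,0]]}' | egrep "force"
python3 -c "from h import *;where()"
```

```text
ft_force: [-0.4, 0.1, 5.3]
t18.30 chk mm [  -2.6 -133.4] z 36.3 yhead 97.37 tilt 0.04 Fchk [-0.4  0.1  5.3] w0.8
```

```bash

python3 -m jog '{"delta_pos":[[0,-0.005,0],[0,-0.008,0],[0,-0.01,0],[0,-0.012,0],[0,-0.003,-0.01],[0,0,-0.015],[0,0.02,0],[0,0.008,0]],"twist":[[0,0,0],[0,0,0],[0,0,0],[0,0,0],[0,0,0],[0,0,0],[0,0,0],[0,0,0]]}' | egrep "force"
python3 - <<'E'
from h import *
where(); im=camera("scene")["pixels"]; cv2.imwrite("pics/scene8.png",im)
cv2.imwrite("pics/c8.png",cv2.resize(im[215:335,270:400],None,fx=4,fy=4,interpolation=2))
E
```

```text
ft_force: [0.6, 0.3, 0.2]
t19.30 chk mm [  -3.1 -141.4] z 61.2 yhead 97.44 tilt 0.02 Fchk [0.7 0.2 0.2] w1.0
```

View pics/c8.png

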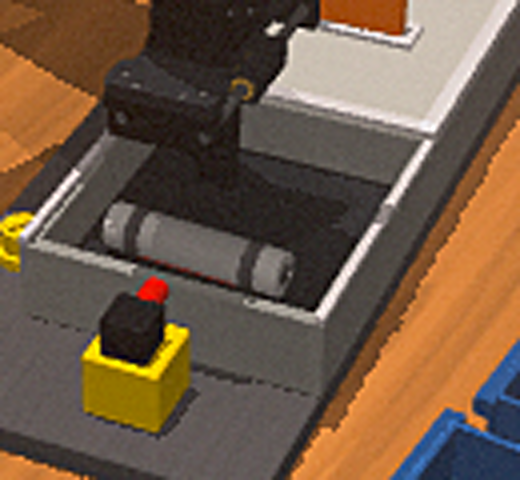

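The shaft has rolled to the right; its right end face is at about (287,270) in the crop and its left end at about (115,225). I'll put a number on that.

```bash
python3 - <<'E'
from h import *
f=lambda u,v:(270+u/4,215+v/4)
print(np.round(1000*chk(ray("scene",f(285,272),.05)),1), "prev test", np.round(1000*chk(ray("scene",(270+240/3.0769,215+185/3.0769),.05)),1))
for y in(-140,-150,-158,-165,-172): print(y,[np.round((proj("scene",[*(O+CX*x+CY*y/1e3),.05])-[270,215])*4).tolist() for x in(-.063,.057)])
E
```

```text
[  55.5 -160.9] prev test [  58.9 -123.8]
-140 [[126.0, 208.0], [300.0, 254.0]]
-150 [[119.0, 216.0], [294.0, 263.0]]
-158 [[114.0, 223.0], [289.0, 270.0]]
-165 [[109.0, 229.0], [285.0, 276.0]]
-172 [[105.0, 235.0], [281.0, 283.0]]
```

The shaft is at y ≈ −159. One more stroke of about 44 mm should take it over the edge.

```bash

python3 -m jog '{"delta_pos":[[0,-0.0095,0],[0,0,0.02],[0,0,0.003],[0,0,0.001],[0,0,0]],"twist":[[0,0,0],[0,0,0],[0,0,0],[0,0,0],[0,0,0]]}' | egrep "force"
python3 -c "from h import *;where()"
```

```text
ft_force: [0.1, -0.2, 0.7]
t19.98 chk mm [  -2.7 -153. ] z 37.3 yhead 97.37 tilt 0.02 Fchk [ 0.1 -0.2  0.7] w0.4
```

```bash

python3 -m jog '{"delta_pos":[[0,0.002,0.0008],[0,0,0]],"twist":[[0,0,0],[0,0,0]]}' | egrep "force"
python3 -c "from h import *;where()"
```

```text
ft_force: [-0.2, 0.7, 0.7]
t20.23 chk mm [  -2.8 -150.6] z 36.4 yhead 97.39 tilt 0.02 Fchk [-0.1  0.7  0.7] w0.7
```

```bash

python3 -m jog '{"delta_pos":[[0,-0.002,0.0002],[0,0,0]],"twist":[[0,0,0],[0,0,0]]}' | egrep "force"
python3 -c "from h import *;where()"
```

```text
ft_force: [0.4, -0.3, 0.6]
t20.48 chk mm [  -2.8 -152.9] z 36.1 yhead 97.37 tilt 0.01 Fchk [ 0.4 -0.3  0.6] w0.6
```

```bash

python3 -m jog '{"delta_pos":[[0,-0.003,-0.0003],[0,-0.003,0]],"twist":[[0,0,0],[0,0,0]]}' | egrep "force"
python3 -c "from h import *;where()"
```

```text
ft_force: [-3.3, -0.0, 7.7]
t20.73 chk mm [  -3. -159.] z 36.6 yhead 97.38 tilt 0.01 Fchk [-3.3  0.4  7.7] w0.4
```

```bash

python3 -m jog '{"delta_pos":[[0,-0.008,0],[0,-0.01,0],[0,-0.011,0],[0,-0.007,0],[0,-0.002,-0.01],[0,0,-0.015],[0.04,0.01,-0.03],[0.05,0.03,-0.03],[0.05,0.05,0],[0,0,0]],"twist":[[0,0,0],[0,0,0],[0,0,0],[0,0,0],[0,0,0],[0,0,0],[0,0,0],[0,0,0],[0,0,0],[0,0,0]]}' | egrep "force"
python3 - <<'E'
from h import *
where(); im=camera("top")["pixels"]; cv2.imwrite("pics/top9.png",im); shaft("pics/top9.png",(336,165,386,236))
cv2.imwrite("pics/scene9.png",camera("scene")["pixels"])
E
```

```text
ft_force: [0.2, -0.3, 0.3]
t21.98 chk mm [-137.4 -111.4] z 121.3 yhead 97.46 tilt 0.01 Fchk [ 0.1 -0.3  0.3] w0.4
53.0 [383.  179.5] [29.  4.] c [  58.1 -223.1] [[97.0, -224.0], [96.0, -234.0], [19.0, -222.0], [21.0, -212.0]]
83.0 [355.2 165.6] [ 4.4 39.3] c [ 105.1 -157.7] [[111.0, -107.0], [111.0, -209.0], [99.0, -209.0], [99.0, -106.0]]
162.5 [379.5 205.3] [27.8 10.4] c [  -8.  -203.3] [[28.0, -190.0], [29.0, -217.0], [-44.0, -217.0], [-44.0, -190.0]]
```

The shaft is in the trough at (−8, −203) and parallel to it. Now I'm going to the +y side of the fin to shut the guard.

```bash

python3 -m jog '{"delta_pos":[[-0.0275,0.0455,0],[-0.0275,0.0455,0],[-0.0275,0.0455,0],[-0.0275,0.0455,0],[-0.027,0.0455,0],[0,0,0],[0,0,0.03],[0,0,0.022],[0,0,0]],"twist":[[0,0,0],[0,0,0],[0,0,0],[0,0,0],[0,0,0],[0,0,0],[0,0,0],[0,0,0],[0,0,0]]}' | egrep "force"
python3 -c "from h import *;where()"
```

```text
ft_force: [-0.1, -0.1, 0.9]
t23.20 chk mm [  2.1 112.8] z 66.8 yhead 97.33 tilt 0.15 Fchk [-0.1 -0.1  0.9] w0.8
```

```bash

python3 -m jog '{"delta_pos":[[0,-0.006,0],[0,-0.006,0],[0,-0.006,0],[0,-0.01,0],[0,-0.01,0],[0,-0.0125,0],[0,-0.0125,0],[0,-0.0125,0]],"twist":[[0,0,0],[0,0,0],[0,0,0],[0,0,0],[0,0,0],[0,0,0],[0,0,0],[0,0,0]]}' | egrep "force"
python3 -c "from h import *;where()"
```

```text
ft_force: [0.5, 4.9, 1.8]
t24.20 chk mm [ 3.1 37.8] z 68.6 yhead 97.36 tilt 0.13 Fchk [1.1 4.8 1.8] w0.8
```

```bash

python3 -m jog '{"delta_pos":[[0.001,-0.0125,0.001],[0.001,-0.0125,0],[0,-0.0125,0],[0,-0.0125,0],[0,-0.0125,0],[0,-0.0125,0],[0,-0.0125,0],[0,-0.0125,0],[0,-0.0125,0],[0,-0.0125,0]],"twist":[[0,0,0],[0,0,0],[0,0,0],[0,0,0],[0,0,0],[0,0,0],[0,0,0],[0,0,0],[0,0,0],[0,0,0]]}' | egrep "force"
python3 - <<'E'
from h import *
where(); im=camera("scene")["pixels"]; cv2.imwrite("pics/scene10.png",im)
E
```

```text
ft_force: [2.9, 6.2, 1.2]
t25.45 chk mm [  1.4 -87.4] z 67.6 yhead 97.36 tilt 0.16 Fchk [3.7 5.7 1.2] w0.5
```

```bash

python3 -m jog '{"delta_pos":[[0,-0.005,0],[0,-0.005,0],[0,-0.002,0]],"twist":[[0,0,0],[0,0,0],[0,0,0]]}' | egrep "force"
python3 -m jog '{"delta_pos":[[0,-0.002,0],[0,-0.002,0],[0,-0.002,0]],"twist":[[0,0,0],[0,0,0],[0,0,0]]}' | egrep "force"
python3 - <<'E'
from h import *
where(); im=camera("scene")["pixels"]; cv2.imwrite("pics/scene11.png",im)
cv2.imwrite("pics/top11.png",camera("top")["pixels"])
for f,n,roi in(("pics/scene0.png","scene",(290,275,325,310)),("pics/scene11.png","scene",(290,275,325,310)),("pics/top0.png","top",(390,185,425,215)),("pics/top11.png","top",(390,185,425,215))):
    try: m,c=blob(cv2.imread(f),(0,150,100),(6,255,255),roi); print(f,cv2.boundingRect(c),cv2.contourArea(c))
    except Exception as e: print(f,e)
E
```

```text
ft_force: [1.5, 6.1, 2.8]
ft_force: [2.3, 5.1, 3.4]
t26.25 chk mm [   0.8 -104.6] z 67.4 yhead 97.38 tilt 0.09 Fchk [3.  4.8 3.4] w0.5
pics/scene0.png (304, 284, 8, 7) 23.5
pics/scene11.png (304, 284, 8, 7) 26.0
pics/top0.png (397, 192, 9, 7) 38.0
pics/top11.png (397, 192, 9, 7) 38.5
```

```bash

for i in 1; do python3 -m jog '{"delta_pos":[[0,-0.002,0],[0,-0.002,0],[0,-0.002,0]],"twist":[[0,0,0],[0,0,0],[0,0,0]]}' | egrep "force"; done
python3 -m jog '{"delta_pos":[[0,-0.002,0],[0,-0.001,0],[0,-0.001,0]],"twist":[[0,0,0],[0,0,0],[0,0,0]]}' | egrep "force"
python3 -c "from h import *;where()"
```

```text
ft_force: [2.5, 6.2, 2.9]
ft_force: [3.5, 5.6, 3.1]
t27.10 chk mm [   0.7 -114.7] z 67.4 yhead 97.37 tilt 0.07 Fchk [4.2 5.1 3.1] w0.4
```

```bash

python3 -m jog '{"delta_pos":[[0,-0.001,0],[0,-0.001,0],[0,-0.001,0]],"twist":[[0,0,0],[0,0,0],[0,0,0]]}' | egrep "force"
python3 -m jog '{"delta_pos":[[0,-0.001,0],[0,-0.001,0]],"twist":[[0,0,0],[0,0,0]]}' | egrep "force"
python3 - <<'E'
from h import *
where(); im=camera("scene")["pixels"]; cv2.imwrite("pics/scene12.png",im);cv2.imwrite("pics/top12.png",camera("top")["pixels"])
for f,roi in(("pics/scene12.png",(290,275,325,310)),("pics/top12.png",(390,185,425,215))):
    m,c=blob(cv2.imread(f),(0,150,100),(6,255,255),roi); print(f,cv2.boundingRect(c),cv2.contourArea(c))
E
```

```text
ft_force: [2.5, 6.3, 3.3]
ft_force: [3.4, 6.3, 2.6]
t27.73 chk mm [   0.8 -119.6] z 67.4 yhead 97.37 tilt 0.08 Fchk [4.1 5.8 2.6] w0.4
pics/scene12.png (304, 284, 8, 7) 25.0
pics/top12.png (397, 192, 9, 7) 35.0
```

```bash

python3 -m jog '{"delta_pos":[[0,-0.001,0],[0,-0.001,0]],"twist":[[0,0,0],[0,0,0]]}' | egrep "force"
python3 -m jog '{"delta_pos":[[0,-0.001,0],[0,-0.001,0]],"twist":[[0,0,0],[0,0,0]]}' | egrep "force"
python3 - <<'E'
from h import *
where(); im=camera("scene")["pixels"]; cv2.imwrite("pics/scene13.png",im);cv2.imwrite("pics/top13.png",camera("top")["pixels"])
for f,roi in(("pics/scene13.png",(290,275,325,310)),("pics/top13.png",(390,185,425,215))):
    m,c=blob(cv2.imread(f),(0,150,100),(6,255,255),roi); print(f,cv2.boundingRect(c),cv2.contourArea(c))
cv2.imwrite("pics/c13.png",cv2.resize(im[240:330,270:370],None,fx=6,fy=6,interpolation=2))
E
```

```text
ft_force: [2.6, 7.3, 3.3]
ft_force: [3.8, 8.0, 2.9]
t28.32 chk mm [   0.8 -123.4] z 67.4 yhead 97.37 tilt 0.08 Fchk [4.8 7.5 2.9] w0.1
pics/scene13.png (304, 285, 8, 6) 19.5
pics/top13.png (399, 192, 7, 7) 29.0
```

View pics/c13.png

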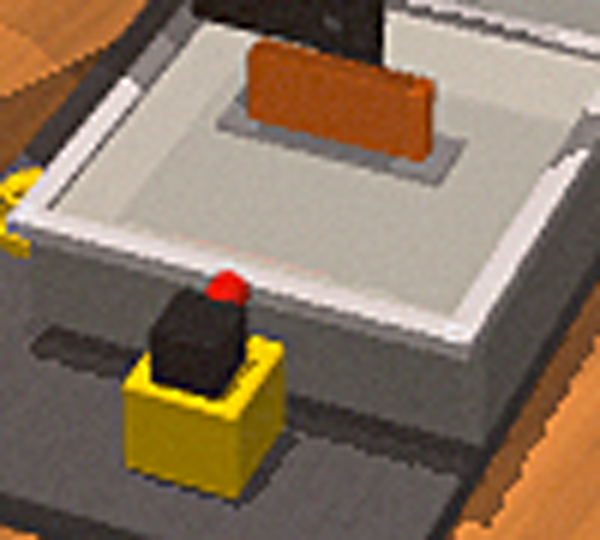

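The guard edge is on the plunger, which shows at about (228,288) and is partly in. The force has gone from about 6 to 8 N. I'll push a few mm more.

```bash

python3 -m jog '{"delta_pos":[[0,-0.001,0],[0,-0.001,0],[0,-0.0005,0]],"twist":[[0,0,0],[0,0,0],[0,0,0]]}' | egrep "force"
python3 -c "from h import *;where()"
```

```text
ft_force: [3.5, 6.9, 3.1]
t28.80 chk mm [   0.8 -125.9] z 67.4 yhead 97.37 tilt 0.08 Fchk [4.4 6.4 3.1] w0.7
```

```bash

python3 -m jog '{"delta_pos":[[0,-0.001,0],[0,-0.0005,0]],"twist":[[0,0,0],[0,0,0]]}' | egrep "force"
python3 - <<'E'
from h import *
where(); im=camera("scene")["pixels"]; cv2.imwrite("pics/scene14.png",im);cv2.imwrite("pics/top14.png",camera("top")["pixels"])
for f,roi in(("pics/scene14.png",(290,275,325,310)),("pics/top14.png",(390,185,425,215))):
    m,c=blob(cv2.imread(f),(0,150,100),(6,255,255),roi); print(f,cv2.boundingRect(c),cv2.contourArea(c))
E
```

```text
ft_force: [3.2, 7.8, 3.9]
t29.05 chk mm [   0.8 -127.3] z 67.4 yhead 97.37 tilt 0.08 Fchk [4.1 7.3 3.9] w0.4
pics/scene14.png (304, 286, 7, 5) 13.0
pics/top14.png (401, 192, 5, 7) 20.5
```

```bash

python3 -m jog '{"delta_pos":[[0,-0.0007,0],[0,0,0]],"twist":[[0,0,0],[0,0,0]]}' | egrep "force"
python3 -c "from h import *;where()"
```

```text
ft_force: [3.2, 6.9, 3.0]
t29.40 chk mm [   0.8 -128. ] z 67.4 yhead 97.38 tilt 0.09 Fchk [4.  6.5 3. ] w0.2
```

```bash

python3 -m jog '{"delta_pos":[[0,-0.0006,0],[0,0,0]],"twist":[[0,0,0],[0,0,0]]}' | egrep "force"
python3 -c "from h import *;where()"
```

```text
ft_force: [3.6, 8.6, 3.6]
t29.65 chk mm [   0.8 -128.6] z 67.4 yhead 97.37 tilt 0.09 Fchk [4.7 8.1 3.6] w0.2
```

Good: the plunger is about 8.5 mm in and not bottomed. I'm backing away and doing the final check.

```bash

python3 -m jog '{"delta_pos":[[0,0.01,0],[0,0.02,0],[0,0,-0.04],[0,0,-0.04],[0.05,0.04,0],[0.05,0.04,0],[0.04,0.04,0],[0,0,0],[0,0,0]],"twist":[[0,0,0],[0,0,0],[0,0,0],[0,0,0],[0,0,0],[0,0,0],[0,0,0],[0,0,0],[0,0,0]]}' | egrep "force"
python3 - <<'E'
from h import *
where(); s=camera("scene")["pixels"]; t=camera("top")["pixels"]; cv2.imwrite("pics/scene15.png",s);cv2.imwrite("pics/top15.png",t)
for im,roi in((s,(290,275,325,310)),(t,(390,185,425,215))):
    m,c=blob(im,(0,150,100),(6,255,255),roi); print(cv2.boundingRect(c),cv2.contourArea(c))
m,c=blob(t,(3,150,60),(18,255,255),(320,180,375,235)); r=cv2.minAreaRect(c); print("fin",1000*chk(ray("top",r[0],.12)))
cv2.imwrite("pics/c15.png",np.hstack([cv2.resize(i,(400,369),interpolation=2) for i in(s[215:335,270:400],t[150:270,300:430])]))
E
```

```text
ft_force: [-0.0, 0.3, -0.0]
t30.77 chk mm [-136.7   19.2] z 147.2 yhead 97.44 tilt 0.07 Fchk [-0.   0.3 -0. ] w0.4
(304, 287, 7, 4) 9.5
(401, 192, 5, 7) 19.0
fin [  -0.85460507 -141.1818993 ]
```

View pics/c15.png

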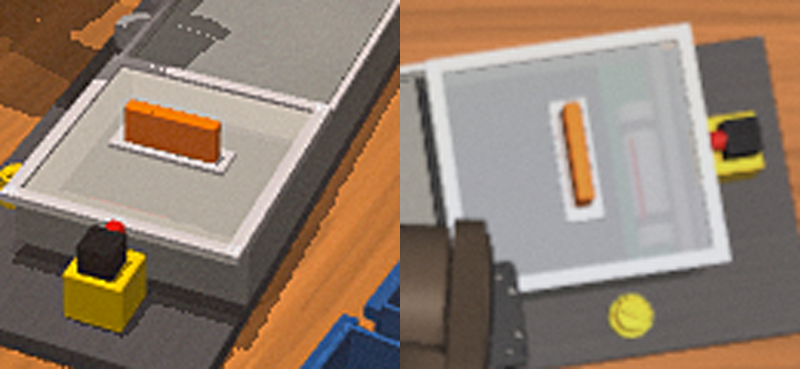

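The picture shows the guard shut onto the plunger (red stub at (718,142) in the right-hand crop). The shaft is in the green trough under the guard, around (640,170). The arm is clear of everything.

```bash
python3 -c "from rig import finish_job;print(finish_job())"
```

```text
the job is handed in; nothing more can be done
None
```

I opened the guard to its stop, rolled the shaft into the green trough with three light top strokes, and slid the guard shut onto the plunger. I handed the job in at about 31 s with the arm clear.

**Last checks**
- **Guard:** the fin is at y ≈ −141 mm, so the joint reads about −0.021.
- **Plunger:** it is about 8.5 mm in by feel (about 9 mm in the top view). It was not bottomed: the push was about 8 N with no sharp rise.
- **Shaft:** before I shut the guard it measured (−8, −203) mm, parallel to the trough. It is visible there through the clear guard in the last picture.
- **Arm:** the wrist force read about 0 N after backing off.

**What disagreed or went less gently than planned**
- **Fingertips:** they are about 36 mm further back than `tip_reach` says (tip z = TCP z + 28 mm). A first straddle of the fin passed above it without contact. I then calibrated by touching the fixed deck.
- **Forces:** two of my stepwise moves overshot slightly. The force reached about 32 N at the fingertips on the deck and about 33 N against the guard's open stop. The shaft strokes pressed about 3–8 N, a little above the 3 N suggested.

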